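# Select the green filter and open the shutter

### The arm

A 6-joint arm with a two-finger parallel gripper is mounted at the origin on a cart in front of the work surface, level with it; the furniture and walls round the work are solid. World frame = base frame: x ahead of the robot, y to its left, z up, the work surface at z = 0. Lengths are in m, angles in rad, forces in N, time in s.
With the tool pointing down it reaches from about 0.2 to 0.875 m from the base axis. Payload 3.4 kg.
Tool frame: the origin (TCP) lies between the finger pads; the fingertips stand 25 mm ahead of it and the grasp point (between the pads) lies 6 mm ahead of it (r.nose_length is the z of the fingertips in the tool frame, in m); z points along the fingers, y is the line along which they close (so a half turn about z gives the same grasp; the last joint's range is limited). The gripper opens to 94 mm and grips with 3 to 60 N. Pads are 16 mm wide; open, the fingers measure 119 mm over their backs; the gripper's body (75 mm by 177 mm) begins 78 mm behind the grasp point.
Start: joints at [1.114, 0.276, 1.505, -0, 1.361, -0.121], TCP at [0.189, 0.543, 0.23] pointing down, gripper open.
Joint ranges: [-2.89, 2.89], [-0.75, 2.08], [0.22, 2.7], [-1.18, 4.32], [0.11, 2.71], [-2.7, 2.7]. Speed limits (rad/s): [2.57, 2.57, 3.14, 3.14, 3.14, 3.14].

### API

Orientations are given as a unit quaternion [w, x, y, z].
In Python, from plant import r, gripper_to, inverse_kinematics, vision, models, telemetry gives the robot as it stands. Calls block until the motion is done:
- r.move_to(position, orientation): joint-space move of the TCP to a pose.
- r.move_l(position, rot=None, vel=0.15, guard=None): straight line of the TCP; rot=None keeps the orientation; vel is the mean speed in m/s. With guard (N) it stops when the force on the tool has changed by that much, and returns True; else False.
- r.movej(angles): joint-space move.
- gripper_to(opening, f_grip=None): finger opening in m; f_grip is the grip in N (None keeps the last); returns when the fingers have stopped.
- r.hold(seconds).
- inverse_kinematics(position, orientation): joint angles nearest the present ones, or None.
- vision.snapshot(name): name is "side" or "top"; returns the picture (384x512x3 uint8, red, green, blue); there is no depth.
- vision.get_calibration(name): a dict with "fx", "fy", "cx", "cy" (pixels), "position" and "orientation" of the camera in the world. Camera axes: x right, y down, z forward; pixel columns grow to the right and rows downward; lengths in m; the calibration is good to about 2 mm. A picture is of the moment at which its call begins. get_calibration takes no time and is no camera call.
A pose or a line that the arm cannot do raises r.PlanningError and nothing moves.
- r.sign_off(): hands the job in; it is judged then, once.
Trained networks look in the newest picture that a camera, given by its name, has taken for a name from the list of things; names that differ only in an ending like _2 or _b are one class to them, and where a whole thing is asked for, a point or a joint stands for the part that bears it (a point fixed in the world has none). Each returns a list of dicts, best first, with "score" (0 to 1); they miss things now and then, are a little off and sometimes report something else, mostly with a low value. They report only what shows in the picture. A call takes as long as a camera call.
- models.boxes_of(thing, camera): "at" ([x, y, z] in m, in world coordinates, good to about 4 mm: the middle of the surface that is visible of it).
- models.regions_of(thing, camera): "pixels" (384x512 bool, what is visible of it).
- models.mark_of(thing, camera): "at" ([x, y, z] in m, in world coordinates, good to about 4 mm: a listed point, or the origin of a listed thing).
Readings, each from a call of its own:
- telemetry.current_t(): time.
- telemetry.current_joints(): joint angles.
- telemetry.current_dq(): joint speeds.
- telemetry.current_joint_efforts(): joint torques, N m.
- telemetry.current_ee_pos(): TCP position.
- telemetry.current_tool_rot(): TCP orientation.
- telemetry.current_wrist_force(): force on the tool from outside, world axes, zero at the start.
- telemetry.current_torque(): the same for the moment, N m.
- telemetry.current_opening(): finger opening in m.
- telemetry.current_finger_force(): force on a finger pad.
Only numpy, scipy, OpenCV 4.12 (cv2) and the standard library are available. Lean on these libraries where they do the work, as an engineer would, in place of code of your own. Each camera call takes 0.05 s, during which the arm holds its last target. There are 200 camera calls.

### The job

On the filter-wheel control unit, push the steel post of the black dial round with a fingertip, click by click, until the white pointer line rests in the click that points at the green jewel. Only then press the white shutter button right down with a fingertip and let it come back up. Do it all by touch, without picking anything up, and leave the dust cap, filter cube, objective can and oil bottle where they are.

Things in the scene. Friction and masses are not known exactly. Their poses are not given: they have to be found in the camera images.
- dial_center (a point): Point on the vertical axis of the dial, at the top face of its disc. The dial is a black disc, 100 mm across, on the flat top panel of a white control unit (150 x 202 x 45 mm, fixed to the table; its panel is 45 mm above the table, the disc's top face 10 mm above the panel). A steel hub 24 mm across in the middle stands 3 mm above the disc.
- post_top (a point): Centre of the top of the dial's upright steel finger post, 15 mm thick at its foot, 13 mm at its top, standing 18 mm above the disc, 34 mm from the dial axis. It turns with the dial; pushing it sideways with some 3 to 6 N carries the dial over a click.
- pointer_tip (a point): Outer end of the white pointer line, on the rim of the disc (50 mm from the axis), at the disc's top face, in line with the axis and the post.
- dial (a joint): Angle of the dial, rad, growing clockwise seen from above. It clicks into place (sprung detents) every 30 degrees (0.5236 rad): 9 positions, 0 to 4.189; between clicks it falls into the nearest one, so past half-way it jumps ahead on its own by up to 15 degrees. Hard stops at -0.2 and 4.39. It starts in one of positions 0 to 2; the jewels stand at positions 3 to 7, so it must be turned 1 to 7 clicks clockwise. Small white dots mark positions 0, 1, 2 and 8.
- green_jewel: The green jewel (13 mm across, 5.5 mm high) fixed on the panel 62 mm from the dial axis, opposite one of the click positions; origin at the centre of its underside, on the panel. Which colour sits at which of the five jewel positions changes.
- red_jewel: The red jewel (13 mm across, 5.5 mm high) fixed on the panel 62 mm from the dial axis, opposite one of the click positions; origin at the centre of its underside, on the panel. Which colour sits at which of the five jewel positions changes.
- yellow_jewel: The yellow jewel (13 mm across, 5.5 mm high) fixed on the panel 62 mm from the dial axis, opposite one of the click positions; origin at the centre of its underside, on the panel. Which colour sits at which of the five jewel positions changes.
- blue_jewel: The blue jewel (13 mm across, 5.5 mm high) fixed on the panel 62 mm from the dial axis, opposite one of the click positions; origin at the centre of its underside, on the panel. Which colour sits at which of the five jewel positions changes.
- violet_jewel: The violet jewel (13 mm across, 5.5 mm high) fixed on the panel 62 mm from the dial axis, opposite one of the click positions; origin at the centre of its underside, on the panel. Which colour sits at which of the five jewel positions changes.
- shutter_top (a point): Centre of the top face of the shutter button: white, 24 mm across, in a black housing on the same panel, in the corner of the panel nearest to the robot on its left. Moves straight down 6 mm.
- shutter (a joint): Travel of the shutter button, m: 0 up, 0.006 fully down (spring, about 5 N fully down).
- dust_cap: Loose black dust cap, 26 mm across, 11 mm high, lying on the far left part of the unit's panel; origin at the centre of its underside. Leave alone.
- cube: Loose black filter cube, 47 x 38 x 39 mm, on the table right of the unit; origin at the centre of its underside. Leave alone.
- can: Loose objective can with a black lid, 45 mm across, 64 mm high, on the table behind the unit; origin at the centre of its underside. Leave alone.
- oil: Loose small white bottle with a red cap, 24 mm across, 54 mm high, on the table behind the unit; origin at the centre of its underside. Leave alone.

How it is judged:
By the outcome, as a careful person would: the job done as asked, in the order asked, and still so for the second after the job is handed in, with the robot touching nothing.
It also fails if it takes over 61 s, if anything falls off the work surface, if the arm or the gripper's body presses on something with over 40 N, if the wrist force passes 120 N, or if a joint passes its speed limit or range.

## Working session

There is one attempt and no reset: what is moved stays moved. The work goes in short steps, each a Python script; the robot and the scene stay as the last script left them, time stands still between calls to the robot, and variables do not carry over. Pictures are saved under pics/ and viewed, at most 10 in all, crops included, and the job is handed in when it is done.

```bash
mkdir -p pics
python3 - <<'E'
from plant import r, gripper_to, inverse_kinematics, vision, models, telemetry
import cv2, numpy as np
for c in ("top","side"):
    im=vision.snapshot(c); cv2.imwrite(f"pics/{c}0.png",im[:,:,::-1])
    k=vision.get_calibration(c); print(c,k)
    for n in ["dial_center","post_top","pointer_tip","green_jewel","red_jewel","yellow_jewel","blue_jewel","violet_jewel","shutter_top","dust_cap","can","oil","cube"]:
        print(n,[(np.round(d["at"],3).tolist(),round(d["score"],2)) for d in models.mark_of(n,c)[:2]])
print(telemetry.current_t(),r.nose_length,telemetry.current_tool_rot())
E
```

```text
top {'fx': 440.5811926178349, 'fy': 440.5811926178349, 'cx': 250.66744814407718, 'cy': 192.5086260662093, 'position': array([0.3852951 , 0.15596908, 0.91014145]), 'orientation': array([-0.07058879,  0.70625831, -0.70163004,  0.06270333])}
dial_center [([0.469, 0.226, 0.055], 0.6)]
post_top [([0.449, 0.197, 0.07], 0.86), ([0.518, 0.256, 0.045], 0.64)]
pointer_tip [([0.438, 0.181, 0.057], 0.83), ([0.564, 0.015, -0.001], 0.74)]
green_jewel [([0.433, 0.28, 0.044], 0.53)]
red_jewel [([0.413, 0.255, 0.048], 0.51)]
yellow_jewel [([0.415, 0.255, 0.045], 0.32)]
blue_jewel [([0.499, 0.281, 0.045], 0.41), ([0.658, 0.214, -0.003], 0.23)]
violet_jewel [([0.468, 0.285, 0.043], 0.37)]
shutter_top [([0.396, 0.309, 0.066], 0.43)]
dust_cap [([0.476, 0.328, 0.049], 0.48), ([0.668, 0.088, -0.0], 0.42)]
can [([0.668, 0.089, -0.002], 0.6), ([0.659, 0.215, -0.004], 0.59)]
oil []
cube [([0.565, 0.013, 0.001], 0.77)]
side {'fx': 475.5533286720161, 'fy': 475.5533286720161, 'cx': 248.61476811850903, 'cy': 189.6982084420344, 'position': array([0.36900838, 0.9835382 , 0.53121196]), 'orientation': array([ 0.04793279, -0.08599293,  0.85385137, -0.51112181])}
dial_center [([0.472, 0.23, 0.059], 0.81)]
post_top [([0.458, 0.192, 0.075], 0.89), ([0.467, 0.284, 0.047], 0.53)]
pointer_tip [([0.447, 0.179, 0.052], 0.59)]
green_jewel [([0.436, 0.28, 0.043], 0.39)]
red_jewel [([0.413, 0.254, 0.046], 0.56)]
yellow_jewel [([0.523, 0.255, 0.046], 0.57)]
blue_jewel [([0.497, 0.278, 0.044], 0.44)]
violet_jewel [([0.469, 0.287, 0.04], 0.54)]
shutter_top [([0.396, 0.306, 0.069], 0.58)]
dust_cap [([0.479, 0.327, 0.047], 0.58)]
can []
oil [([0.464, 0.285, 0.045], 0.26)]
cube [([0.567, 0.014, 0.002], 0.73)]
1.4 0.025 [3.63871157e-06 1.67118861e-01 9.85936755e-01 3.61092646e-05]
```

Run:
```python
import cv2, numpy as np
a=cv2.imread("pics/top0.png");b=cv2.imread("pics/side0.png")
cv2.imwrite("pics/v1.png",cv2.resize(a,(800,600),interpolation=cv2.INTER_CUBIC))
cv2.imwrite("pics/v2.png",cv2.resize(b,(800,600),interpolation=cv2.INTER_CUBIC))
```

```text
(no output)
```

View pics/v1.png

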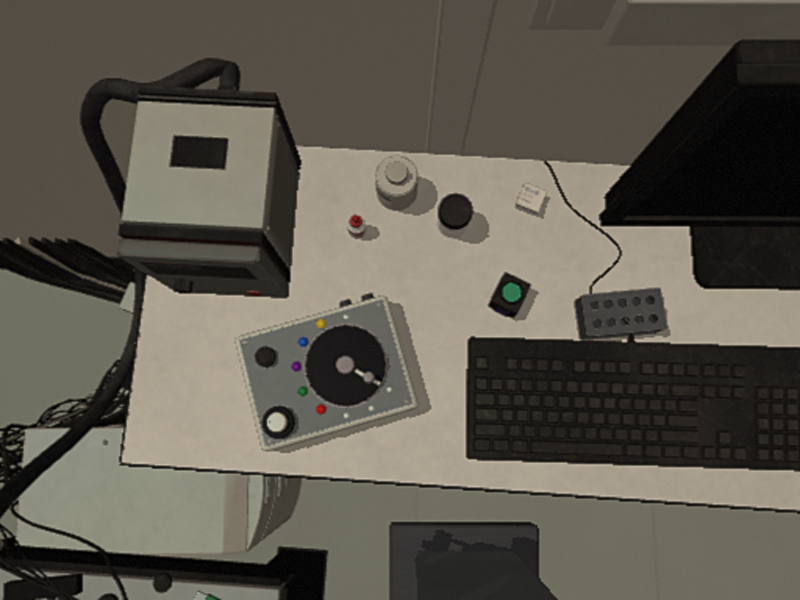

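View pics/v2.png

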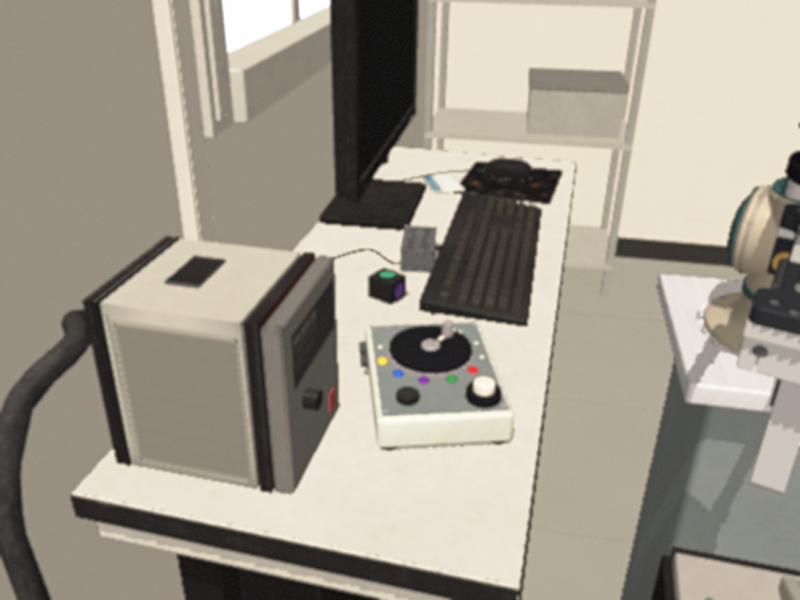

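The top view (800x600) shows the dial at (345,365) with its pointer at the dot (389,389), which is position 0. Going clockwise come two dots, red (321,409), green (303,391), violet, blue and yellow. Green is therefore position 4, four clicks away. The side view agrees.

```bash
cat > h.py <<'E'
from plant import r, gripper_to, inverse_kinematics, vision, models, telemetry
import numpy as np
from scipy.optimize import least_squares
P={4:[(.433,.280),(.436,.280)],3:[(.413,.255),(.413,.254)],7:[(.523,.255)],6:[(.499,.281),(.497,.278)],5:[(.468,.285),(.469,.287)]}
def res(p):
    e=[]
    for k,v in P.items():
        a=p[2]-k*np.pi/6
        for q in v: e+=[p[0]+.062*np.cos(a)-q[0],p[1]+.062*np.sin(a)-q[1]]
    return e
s=least_squares(res,[.47,.228,-2.1]); C=s.x[:2]; F0=s.x[2]
def quat(ax):  # tool down, tool x at world angle ax
    return np.array([0,np.cos(ax/2),np.sin(ax/2),0])
def finger(th,back=0.,z=.0865):
    """TCP pose with the fingertip touching the post from behind at dial angle th (deg)"""
    f=F0-np.radians(th); d=f-np.pi/2
    p=C+.034*np.array([np.cos(f),np.sin(f)])-(.0153+back)*np.array([np.cos(d),np.sin(d)])
    return np.r_[p,z],quat(d%(2*np.pi))
E
python3 - <<'E'
from h import *
print(C,np.degrees(F0),np.abs(s.fun).max())
for th in (0,60,114): print(th,finger(th),np.round(inverse_kinematics(*finger(th)),2))
gripper_to(0.0,10)
p,q=finger(0,.012,.15); r.move_to(p,q)
p,q=finger(0,.012); print(r.move_l(p,vel=.08,guard=8))
f0=telemetry.current_wrist_force()
for th in (0,6,12,18):
    p,q=finger(th); r.move_l(p,rot=q,vel=.03); print(th,np.round(telemetry.current_wrist_force()-f0,1),np.round(telemetry.current_ee_pos()-p,4))
import cv2
cv2.imwrite("pics/s1.png",vision.snapshot("side")[:,:,::-1])
for n in("post_top","pointer_tip"): print(n,[(np.round(d["at"],3),round(d["score"],2)) for d in models.mark_of(n,"side")])
im=cv2.imread("pics/s1.png")[180:300,210:350]; cv2.imwrite("pics/s1c.png",cv2.resize(im,None,fx=5,fy=5,interpolation=cv2.INTER_CUBIC))
print(telemetry.current_t())
E
```

```text
[0.46742869 0.22483338] -119.71266998935087 0.0031598116982309854
0 (array([0.46386495, 0.18772018, 0.0865    ]), array([0.        , 0.25639625, 0.96657176, 0.        ])) [ 0.25  0.29  1.88 -0.    0.97 -0.81]
60 (array([0.43350584, 0.20936307, 0.0865    ]), array([0.        , 0.70533154, 0.70887758, 0.        ])) [ 0.31  0.27  1.92 -0.    0.96  0.3 ]
114 (array([0.43497359, 0.24318431, 0.0865    ]), array([0.        , 0.95027869, 0.31140073, 0.        ])) [ 0.37  0.29  1.88 -0.    0.97  1.31]
False
0 [ 2.6 -4.7 -0.4] [ 0.001  -0.0004  0.0004]
6 [-0.2 -2.5  1.7] [-0.0004  0.0002  0.0001]
12 [-0.  -1.4  0.6] [-0.0011  0.0004 -0.0003]
18 [ 0.3 -1.1  0.8] [-0.0005  0.0002 -0.0002]
post_top [(array([0.444, 0.206, 0.073]), 0.64)]
pointer_tip [(array([0.428, 0.196, 0.056]), 0.64)]
7.0167
```

View pics/s1c.png

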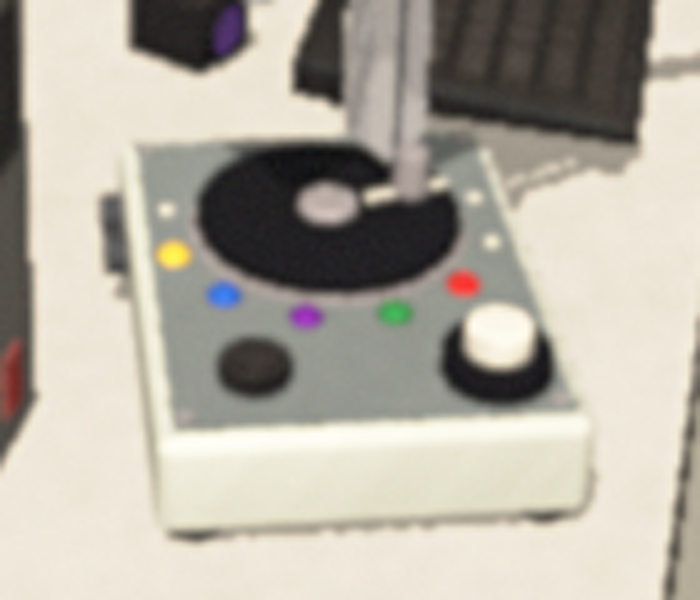

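The side crop shows the pointer, ending at (445,185), aimed at the dot at (475,197). The dial has moved one click, to position 1. I'll push on to about position 3 and look again.

```bash
cat >> h.py <<'E'
import cv2
def look(name,c="side"):
    im=vision.snapshot(c)[:,:,::-1]
    for n in("post_top","pointer_tip"):
        for d in models.mark_of(n,c)[:2]:
            v=np.array(d["at"])[:2]-C; print(n,c,"angle",round(np.degrees(F0-np.arctan2(v[1],v[0]))%360,1),"r",round(np.hypot(*v),3),round(d["score"],2))
    im=im[180:300,210:350] if c=="side" else im[185:300,140:290]
    cv2.imwrite(f"pics/{name}.png",cv2.resize(im,None,fx=5,fy=5,interpolation=cv2.INTER_CUBIC))
E
python3 - <<'E'
from h import *
f0=telemetry.current_wrist_force()
for th in range(26,83,8):
    p,q=finger(th); r.move_l(p,rot=q,vel=.03); print(th,np.round(telemetry.current_wrist_force()-f0,1))
look("s2"); print(telemetry.current_t())
E
```

```text
26 [-0.1 -0.6  0.4]
34 [ 3.6 -7.4 -2. ]
42 [ 0.8 -0.3  0.9]
50 [-0.5 -0.1 -0.2]
58 [ 1.3 -1.3 -0. ]
66 [ 1.5 -5.5  0.3]
74 [ 1.3 -0.6 -0.5]
82 [ 1.5 -1.2 -0.5]
post_top side angle 87.5 r 0.032 0.89
pointer_tip side angle 85.3 r 0.048 0.81
9.7667
```

View pics/s2.png

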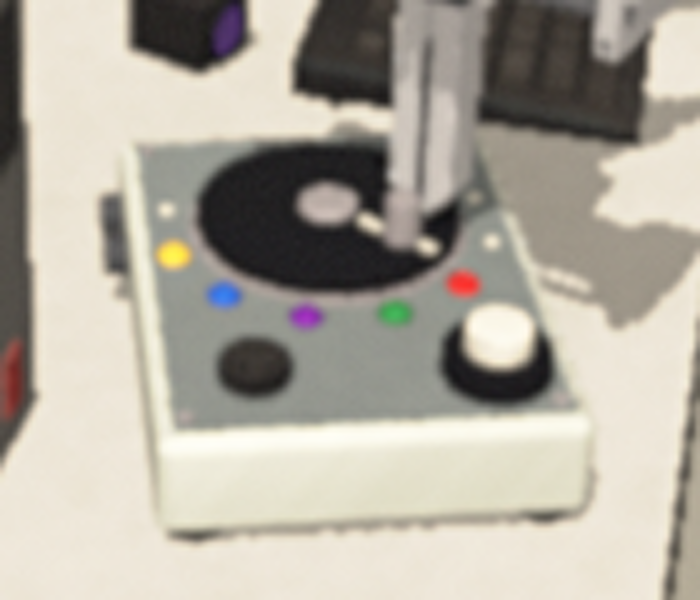

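The pointer line, hub (328,203) to tip (432,248), now aims at red, which is position 3. One click remains.

Run:
```python
from h import *
f0=telemetry.current_wrist_force()
for th in (88,92,96,100,104):
    p,q=finger(th); r.move_l(p,rot=q,vel=.03); print(th,np.round(telemetry.current_wrist_force()-f0,1))
p,q=finger(104,.010); r.move_l(p,vel=.05)
p[2]=.15; r.move_l(p,vel=.15)
look("s3"); 
vision.snapshot("top"); 
for n in("post_top","pointer_tip","shutter_top"): print(n,[(np.round(d["at"],3),round(d["score"],2)) for d in models.mark_of(n,"top")[:2]])
print(telemetry.current_t())
```

```text
88 [-0.6  0.4 -1.3]
92 [ 0.3 -4.   1.4]
96 [-1.1 -4.2  0.9]
100 [-0.1 -0.7 -1.7]
104 [0.1 0.9 0.1]
post_top side angle 114.5 r 0.031 0.96
post_top side angle 121.0 r 0.067 0.22
pointer_tip side angle 106.5 r 0.048 0.57
post_top [(array([ 0.658,  0.213, -0.   ]), 0.66)]
pointer_tip []
shutter_top []
12.325
```

View pics/s3.png

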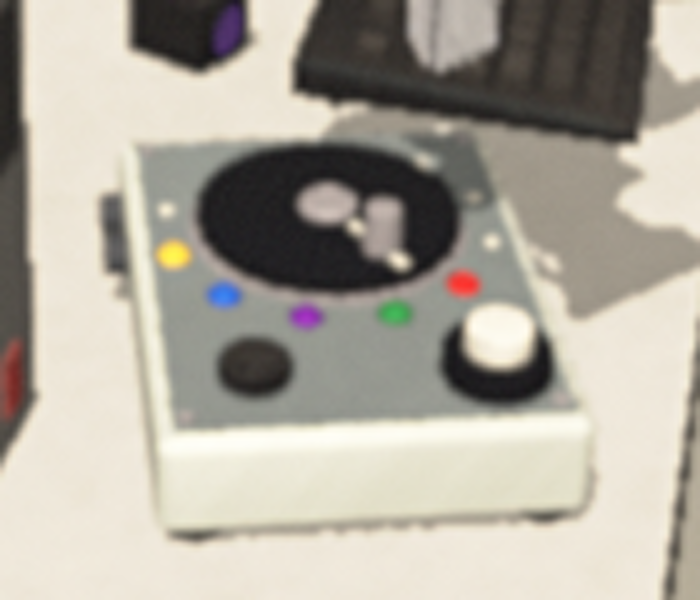

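The pointer has moved toward green, but I want a numeric check. I'll project the expected tips and compare them with the white tip pixels.

Run:
```python
from h import *
from scipy.spatial.transform import Rotation as R
k=vision.get_calibration("side"); o=k["orientation"]; M=R.from_quat([o[1],o[2],o[3],o[0]]).as_matrix()
def px(p):
    q=M.T@(np.array(p)-k["position"]); return np.array([k["fx"]*q[0]/q[2]+k["cx"]-210,k["fy"]*q[1]/q[2]+k["cy"]-180])*5
for kk in (1,3,3.5,4,5):
    a=F0-kk*np.pi/6; u=np.r_[np.cos(a),np.sin(a)]
    print(kk,"tip",px(np.r_[C+.05*u,.055]).round(),"jewel",px(np.r_[C+.062*u,.0505]).round())
print(px(np.r_[C,.055]).round())
r.hold(.3); look("s4"); print(telemetry.current_t())
```

```text
1 tip [445. 183.] jewel [472. 187.]
3 tip [431. 253.] jewel [457. 275.]
3.5 tip [406. 266.] jewel [426. 291.]
4 tip [375. 274.] jewel [387. 303.]
5 tip [303. 277.] jewel [298. 306.]
[323. 204.]
post_top side angle 110.8 r 0.03 0.96
pointer_tip side angle 209.2 r 0.062 0.6
pointer_tip side angle 108.0 r 0.048 0.56
12.775
```

View pics/s4.png

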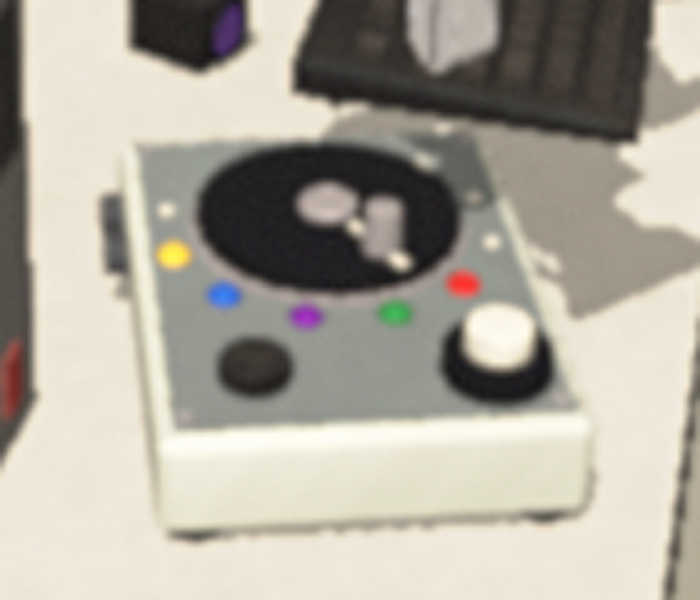

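The tip at (402,263) is ambiguous against my projection, so I'll move the arm clear and use the top camera.

Run:
```python
from h import *
r.move_l(np.r_[telemetry.current_ee_pos()[:2],.22],vel=.25)
r.move_to(np.array([.3,-.12,.25]),quat(np.pi/2))
look("t1","top")
for n in ("shutter_top","green_jewel","dial_center","pointer_tip","post_top"): print(n,[(np.round(d["at"],3),round(d["score"],2)) for d in models.mark_of(n,"top")[:2]])
print(telemetry.current_t())
```

```text
post_top top angle 114.0 r 0.038 0.74
pointer_tip top angle 103.6 r 0.05 0.68
pointer_tip top angle 274.3 r 0.244 0.33
shutter_top [(array([0.396, 0.31 , 0.067]), 0.69), (array([ 0.658,  0.214, -0.002]), 0.64)]
green_jewel [(array([0.435, 0.279, 0.043]), 0.41)]
dial_center [(array([0.47 , 0.22 , 0.056]), 0.67)]
pointer_tip [(array([0.431, 0.259, 0.056]), 0.68), (array([0.67 , 0.088, 0.001]), 0.33)]
post_top [(array([0.445, 0.255, 0.071]), 0.74)]
15.1167
```

View pics/t1.png

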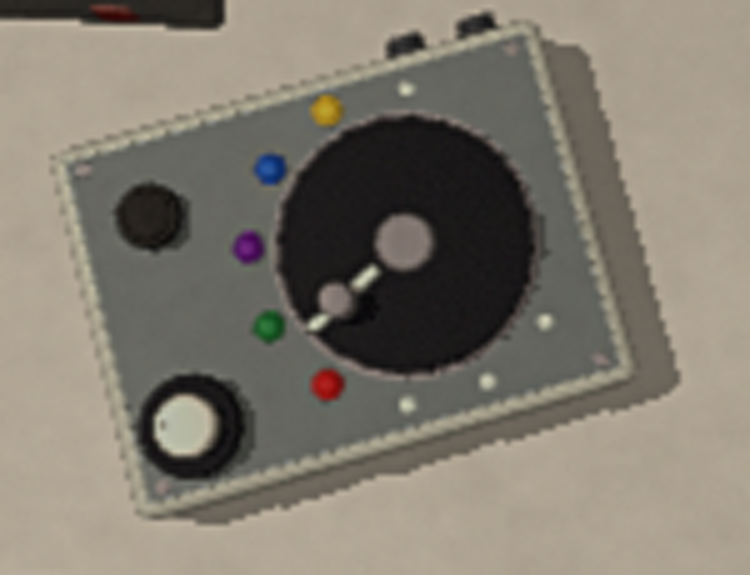

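In the top crop, the pointer runs from the hub (405,242) to the tip (312,327), about 42° below horizontal. Green (269,326) is at 32° and red at 62°. The dial has stuck about 10° short of the green click, so I'll nudge it home.

```bash
cat >> h.py <<'E'
from scipy.spatial.transform import Rotation as Rot
def angle_top():
    """angle (deg) of pointer before the green jewel, from white line pixels on the disc"""
    im=vision.snapshot("top").astype(int); k=vision.get_calibration("top"); o=k["orientation"]; M=Rot.from_quat([o[1],o[2],o[3],o[0]]).as_matrix()
    def ray(u,v,z):
        d=M@np.array([(u-k["cx"])/k["fx"],(v-k["cy"])/k["fy"],1.]); p=k["position"]; return (p+d*(z-p[2])/d[2])[:2]
    g=im[185:300,140:290]; R_,G,B=g[...,0],g[...,1],g[...,2]
    jew={}
    for n,m in (("g",(G-R_>40)&(G-B>20)),("r",(R_-G>70)&(R_-B>70)&(np.arange(g.shape[0])[:,None]>60)),("v",(R_-G>30)&(B-G>50)),("b",(B-R_>60)&(G-R_>20))):
        v,u=np.nonzero(m); jew[n]=ray(u.mean()+140,v.mean()+185,.049) if len(u) else None
    K=dict(r=3,g=4,v=5,b=6)
    def f(p): return np.concatenate([p[:2]+.062*np.array([np.cos(p[2]-K[n]*np.pi/6),np.sin(p[2]-K[n]*np.pi/6)])-q for n,q in jew.items() if q is not None])
    s=least_squares(f,[*C,F0]); c=s.x[:2]
    v,u=np.nonzero(g.min(-1)>150); w=np.array([ray(a+140,b+185,.055) for a,b in zip(u,v)])-c
    rr=np.hypot(*w.T); w=w[(rr>.014)&(rr<.0495)]; w=w[np.hypot(*w.T)>.041]
    a=np.degrees(np.arctan2(*w.mean(0)[::-1]))
    print("centre",c.round(4),"fit err",np.abs(s.fun).max().round(4),"n",len(w),"dial deg",round((np.degrees(s.x[2])-a)%360,1))
E
python3 - <<'E'
from h import *
angle_top()
p,q=finger(95,.010,.17); r.move_to(p,q)
p[2]=.0865; print(r.move_l(p,vel=.12,guard=8))
f0=telemetry.current_wrist_force()
for th in (96,101,105,108,110,112):
    p,q=finger(th); r.move_l(p,rot=q,vel=.03); print(th,np.round(telemetry.current_wrist_force()-f0,1))
p,q=finger(112,.012); r.move_l(p,vel=.05)
p[2]=.2; r.move_l(p,vel=.2)
r.move_to(np.array([.3,-.12,.25]),quat(np.pi/2))
angle_top(); look("t2","top"); print(telemetry.current_t())
E
```

```text
centre [0.4677 0.224 ] fit err 0.0001 n 5 dial deg 108.6
False
96 [-0.7  0.5 -0.9]
101 [-1.   0.5 -0.3]
105 [ 0.   0.1 -1.4]
108 [-1.5  0.6 -0.8]
110 [-1.3 -0.  -0.4]
112 [-0.1 -0.4 -0.2]
centre [0.4677 0.2241] fit err 0.0003 n 5 dial deg 116.8
post_top top angle 119.8 r 0.04 0.95
pointer_tip top angle 113.4 r 0.049 0.85
22.1167
```

View pics/t2.png

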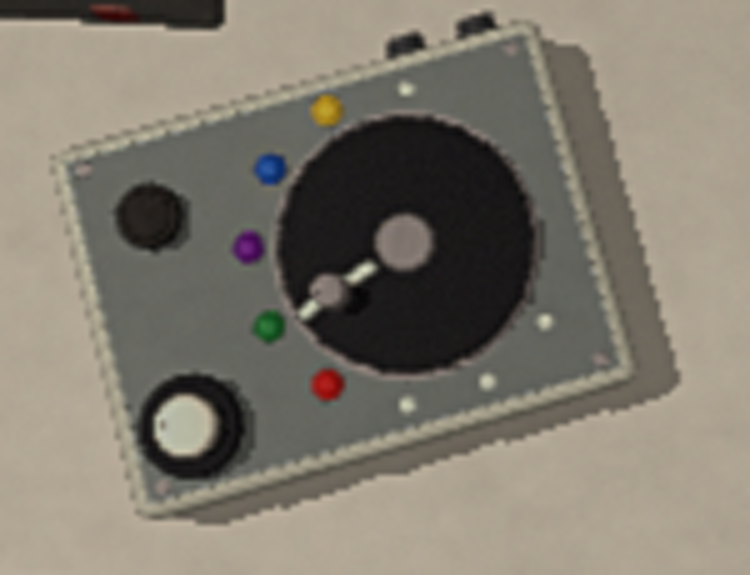

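The tip is now at (302,314), about 35° against green's 32°. That puts the dial at 117°, 3° short, and it stays where it is pushed near the click. One more small nudge, then I'll check the result.

Run:
```python
from h import *
p,q=finger(105,.010,.17); r.move_to(p,q)
p[2]=.0865; print(r.move_l(p,vel=.12,guard=8))
f0=telemetry.current_wrist_force()
for th in (108,112,114,115.3):
    p,q=finger(th); r.move_l(p,rot=q,vel=.03); print(th,np.round(telemetry.current_wrist_force()-f0,1))
p,q=finger(115.3,.012); r.move_l(p,vel=.05)
p[2]=.2; r.move_l(p,vel=.2)
r.move_to(np.array([.3,-.12,.25]),quat(np.pi/2))
angle_top(); look("t3","top")
m=models.regions_of("shutter_top","top")[0]; v,u=np.nonzero(m["pixels"]); print("region",u.mean(),v.mean(),len(u))
im=vision.snapshot("top"); w=im[185:300,140:290].min(-1)>170; n,l,st,ce=cv2.connectedComponentsWithStats(w.astype(np.uint8)); i=1+st[1:,4].argmax()
c=ce[i]+[140,185]; k=vision.get_calibration("top"); o=k["orientation"]; M=Rot.from_quat([o[1],o[2],o[3],o[0]]).as_matrix()
d=M@np.array([(c[0]-k["cx"])/k["fx"],(c[1]-k["cy"])/k["fy"],1.]); print("white",c,st[i],k["position"]+d*(.067-k["position"][2])/d[2])
print(telemetry.current_t())
```

```text
False
108 [ 0.   0.2 -0.4]
112 [-1.1  0.4 -0.2]
114 [-0.5  0.9 -0.1]
115.3 [-0.1  0.   0.4]
centre [0.4677 0.2241] fit err 0.0002 n 6 dial deg 120.4
post_top top angle 121.3 r 0.039 0.65
pointer_tip top angle 117.4 r 0.054 0.98
region 176.9765625 269.4375 128
white [172.6 271.8] [32 86  2  3  5] [0.39320567 0.31220397 0.067     ]
28.875
```

View pics/t3.png

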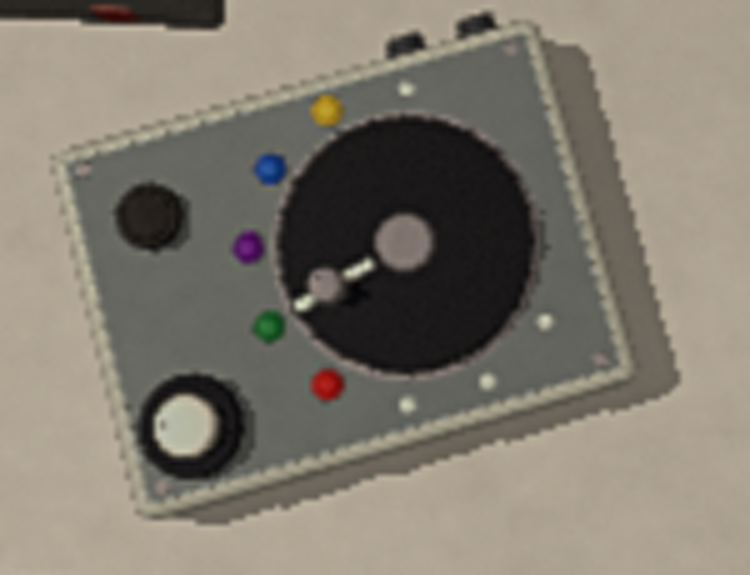

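The tip at (297,305) is at 30–32°, in line with green, and the dial measures 120.4°, so it rests in click 4. Next is the shutter press at about (0.396, 0.309).

Run:
```python
from h import *
B=np.array([.396,.309])
r.move_to(np.r_[B,.16],quat(np.radians(125)))
r.move_l(np.r_[B,.105],vel=.1)
f0=telemetry.current_wrist_force()
h=r.move_l(np.r_[B,.070],vel=.012,guard=2.5); z1=telemetry.current_ee_pos()[2]; print("touch",h,z1-.025,(telemetry.current_wrist_force()-f0).round(1))
h=r.move_l(np.r_[B,z1-.012],vel=.012,guard=12); z2=telemetry.current_ee_pos()[2]; print("bottom",h,z2-.025,(telemetry.current_wrist_force()-f0).round(1))
r.hold(.3); print(telemetry.current_ee_pos()[2]-.025,(telemetry.current_wrist_force()-f0).round(1))
look("p1","side")
r.move_l(np.r_[B,.16],vel=.06)
r.move_to(np.array([.3,-.12,.25]),quat(np.pi/2)); r.hold(.3)
angle_top()
for c in("top","side"):
    vision.snapshot(c)
    for n in ("shutter_top","dust_cap"): print(c,n,[(np.round(d["at"],3),round(d["score"],2)) for d in models.mark_of(n,c)[:1]])
im=cv2.hconcat([cv2.resize(vision.snapshot("side")[180:300,210:350,::-1],(400,343)),cv2.resize(cv2.imread("pics/p1.png"),(400,343))]); cv2.imwrite("pics/end.png",im)
print(telemetry.current_t())
```

```text
touch True 0.06453935301263006 [ 0.2 -0.2  3.7]
bottom True 0.06123100373317327 [-0.6 -0.4  5.8]
0.06123955083857164 [-1.8 -0.5  7.1]
pointer_tip side angle 121.5 r 0.049 0.86
centre [0.4678 0.224 ] fit err 0.0002 n 6 dial deg 120.5
top shutter_top [(array([0.397, 0.308, 0.068]), 0.71)]
top dust_cap [(array([0.477, 0.325, 0.046]), 0.7)]
side shutter_top [(array([0.395, 0.307, 0.069]), 0.54)]
side dust_cap [(array([0.48 , 0.332, 0.044]), 0.53)]
37.3583
```

View pics/end.png

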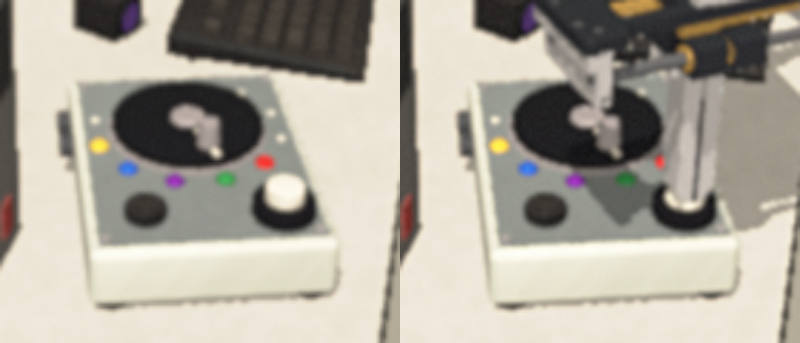

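Left half: the button is back up and the pointer is still in the green click. Right half: the fingertip is on the button at the bottom of its stroke. The 12 N guard can only trip on the hard stop, since the spring gives about 5 N, and the tip reached z = 0.0612, roughly 6 mm below the button's rest height.

```bash
python3 -c "
from plant import r
print(r.sign_off())"
```

```text
the job is handed in; nothing more can be done
None
```

The dial's pointer rests in the green jewel's click (position 4, measured at about 120°), the shutter button was then pressed fully down and came back up, nothing was picked up or knocked, and the job is handed in.

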